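# Close the casting press

## Task

Close the bench press on the mould: with the fingertips press the ratchet pawl's thumb tab all the way down so the pawl comes free of the teeth, then push the raised arm down by its wooden handle until the round pad sits on the mould lid. Do not force the arm against the engaged pawl, leave the pawl off the teeth, and leave the mould and everything else where it stands; nothing needs to be picked up. Finish with the hand clear of everything.

Things in the scene. Friction and masses are not known exactly. Their poses are not given: they have to be found in the camera images.
- press: Fixed frame: plywood board 360 x 140 x 18 mm with a grey column (top 155 mm up) at y -36 to -24 mm. Origin on the table, z up; local x runs from the pawl end (-210 mm) to the handle end (+150 mm), y parallel to the hinges. Arm's hinge axis: x = -40, z = 130 mm; pawl's pivot: x = -120, z = 60 mm; arm, teeth and pawl move in the plane y = 0. Mould centred at x = +85, y = 0.
- lever (a joint): Arm angle, rad: 0 = fully raised (0.85 above level), grows as it goes down; 0.85 = level, pad flat on the mould lid, which stops it. Starts at 0 to 0.1. Stiff hinge: the arm stays where it is left; about 2 to 6 N down on the handle moves it once the pawl is free. With the pawl engaged a tooth blocks it at about 0.11.
- handle (a point): Centre of the wooden handle, a horizontal round bar (28 mm diameter, 110 mm long, parallel to the hinge axis) across the end of the grey arm, 230 mm from the hinge axis: 130 mm above the table when the arm is level, 303 mm when fully raised. The arm bar is 22 mm wide and 16 mm high.
- pad (a point): Centre of the underside of the round aluminium pad (60 mm diameter) under the arm, 125 mm from the hinge axis along the arm and 67 mm below the arm's centre line.
- pawl (a joint): Angle of the steel ratchet pawl in rad: 0 = nose between the teeth of the toothed wheel at the arm's hinge (engaged), 0.4 = tab pressed fully down (its stop). From about 0.2 the nose is clear of the teeth. Pivot is stiff: about 3 N down on the tab turns it and it stays where it is left.
- tab (a point): Centre of the top face of the pawl's flat steel thumb tab (40 mm along press x, 36 mm wide, 8 mm thick), low beyond the toothed wheel at the end away from the handle. 80 mm out (local -x) from the pawl's pivot and 35 mm above it: 95 mm above the table when engaged; fully pressed, about 61 mm above the table and 7 mm farther out.
- mould: Loose closed round casting mould of grey plastic, 102 mm diameter, 45 mm high, 0.5 kg, standing on the board between four short steel studs under the pad. The origin is the centre of its underside, 18 mm above the table.
- pot: Bystander: terracotta pot, 72 mm diameter, 60 mm high. Origin at the centre of its underside.
- jar: Bystander: lidded glass jar, 60 mm diameter, 60 mm high. Origin at the centre of its underside.
- disc: Bystander: cast grey disc lying flat, 100 mm diameter, 22 mm thick. Origin at the centre of its underside.

How it is judged:
By the outcome, as a careful person would: the job done as asked, in the order asked, and still so for the second after the job is handed in, with the robot touching nothing.
It also fails if it takes over 48 s, if anything falls off the work surface, if the arm or the gripper's body presses on something with over 40 N, if the wrist force passes 120 N, or if a joint passes its speed limit or range.

## Robot

A 6-joint arm with a two-finger parallel gripper is mounted at the origin on the work surface. World frame = base frame: x ahead of the robot, y to its left, z up, the work surface at z = 0. Lengths are in m, angles in degrees, forces in N, time in s.
With the tool pointing down it reaches from about 0.4 to 0.825 m from the base axis. Payload 7 kg.
Tool frame: the origin (TCP) lies on the centre line of the jaws, within the pads' length; the fingertips stand 11 mm ahead of it and the grasp point (between the pads) lies 8 mm behind it; z points along the fingers, y is the direction in which the jaws open and shut (so a half turn about z gives the same grasp; the last joint's range is limited). The gripper opens to 88 mm and grips with 3 to 60 N. Pads are 19 mm wide; open, the fingers measure 130 mm over their backs; the gripper's body (78 mm by 193 mm) begins 47 mm behind the grasp point.
Start: joints at [-48.524, 20.546, 0.682, 0, -70.136, -16.507], TCP at [0.285, -0.612, 0.238] pointing down, gripper open.
Joint ranges: [-176.03, 176.03], [-82.01, 121.73], [-58.28, 71.71], [-173.87, 95.51], [-174.79, -0.11], [-173.66, 173.66]. Speed limits (degrees/s): [136.94, 136.94, 172.46, 180, 180, 180].

## Interface

Orientations are given as [roll, pitch, yaw] about the fixed x, y, z axes, in that order (R = Rz(yaw) Ry(pitch) Rx(roll)).
In Python, from plant import ctrl, cams, order gives the robot as it stands.
- The arm moves only by the tool jog_arm, never from a script. Its argument "motion" is a list of rows, each an object with "offset": the shift along the tool's x, y, z in mm, a list of three; "roll": the turn about the tool's z in rad; "hand": the finger opening in mm, from 0 to 87.6. A call has 1 to 20 rows; each row is the pose to reach, as a shift and turn from the pose commanded when the call began, along the tool's axes at that moment; what a row does not reach only later rows make up. A row lasts 1/12 s, in which the tool goes at most 41.7 mm and 7.16 degrees, less where a joint would pass 70% of its speed; a pose out of reach is approached as far as the arm can. A call with a gripper value outside its range is refused whole. The fingers move at their own pace and stop on an object; the grip force is fixed at half the most. Time passes only in rows, so rows that repeat a pose let the fingers close. It gives the time, the measured TCP pose, the force and the opening at its end, in the units of the state.
- ctrl.get_obs(): the state, without advancing time (a new reading comes with each control period).
- cams.snapshot(name): name is "scene" or "top" or "wrist"; returns a dict with "img" (480x640x3 uint8, red, green, blue), "K" (3x3 intrinsics, pixels), "cam_to_world" (4x4, takes a point from camera to world coordinates); the wrist camera has in their place "T_tool_cam" (4x4, takes a point from camera to tool coordinates, whose origin is the TCP and whose axes are the flange's). Camera axes: x right, y down, z forward; pixel columns grow to the right and rows downward; lengths in m; the calibration is good to about 2 mm. A picture is of the moment at which its call begins: read the wrist's pose just before it. There is no depth.
- order.close_job(): hands the job in, once; it reports no verdict.
The state is a dict: "clock": time; "joint_pos": joint angles; "qvel": joint speeds; "tau": joint torques, N m; "tool_pos": TCP position; "orientation": TCP orientation; "force": force on the tool from outside, world axes, zero at the start; "moment": the same for the moment, N m; "opening": finger opening in m.
Only numpy, scipy, OpenCV 4.12 (cv2) and the standard library are available. Lean on these libraries where they do the work, as an engineer would, in place of code of your own. Each camera call takes 0.05 s, during which the arm holds its last target. There are 200 camera calls.

## Working session

There is one attempt and no reset: what is moved stays moved. The work goes in short steps, Python scripts to look and compute and a tool call to move; the robot and the scene stay as the last step left them, time stands still between calls to the robot, and variables do not carry over. Pictures are saved under pics/ and viewed, about 8 in all and at most 12, crops included, and the job is handed in when it is done.

Besides the shell and the picture viewer there is one more tool, called after "Request:" by a JSON object that holds its "method" and its "body", one argument or row to a line. jog_arm: Moves the arm, as the interface text tells. Its arguments: {"type":"object","properties":{"motion":{"type":"array"}},"required":["motion"]}

```bash
mkdir -p pics
python3 - <<'E'
from plant import ctrl,cams,order
import cv2,numpy as np,pickle
o=ctrl.get_obs(); print(o)
d={}
for n in("scene","top"):
    s=cams.snapshot(n); d[n]=s; cv2.imwrite(f"pics/{n}0.png",s["img"][:,:,::-1]); print(n,s["K"],s["cam_to_world"])
pickle.dump(d,open("d.pkl","wb"))
E
```

```text
{'clock': 0.0, 'joint_pos': array([-4.85239516e+01,  2.05933164e+01,  6.32471692e-01, -1.98629526e-02,
       -7.01377919e+01, -1.65061562e+01]), 'qvel': array([ 0.08796313,  0.12159788,  0.01725757,  0.03625348, -0.02343835,
       -0.06498799]), 'tau': array([-1.94136970e-03, -5.82721639e+01,  2.93046427e+01,  6.99693784e+00,
        6.68291192e-03, -1.76779972e-04]), 'tool_pos': array([ 0.28469902, -0.61147803,  0.23659238]), 'orientation': array([ 1.79900123e+02, -1.01244569e-02, -1.55036864e+02]), 'force': array([0.36523145, 0.50586302, 0.45434869]), 'moment': array([ 1.40340555e-02,  7.18465769e-02, -1.04119120e-05]), 'opening': 0.08768418368496332}
scene [[468.19940467   0.         326.54920142]
 [  0.         468.19940467 243.56027555]
 [  0.           0.           1.        ]] [[ 0.14712897  0.76632751 -0.62537605  1.05861881]
 [ 0.9890514  -0.12128097  0.08407289  0.00115312]
 [-0.01141884 -0.63089862 -0.77578125  0.73648234]
 [ 0.          0.          0.          1.        ]]
top [[515.4703617    0.         321.3337933 ]
 [  0.         515.4703617  246.60241605]
 [  0.           0.           1.        ]] [[-1.79635611e-02 -9.92762224e-01  1.18745428e-01  4.78169099e-01]
 [-9.99838553e-01  1.77862253e-02 -2.55309465e-03  5.62929791e-02]
 [ 4.22582971e-04 -1.18772120e-01 -9.92921450e-01  1.08600648e+00]
 [ 0.00000000e+00  0.00000000e+00  0.00000000e+00  1.00000000e+00]]
```

View pics/top0.png

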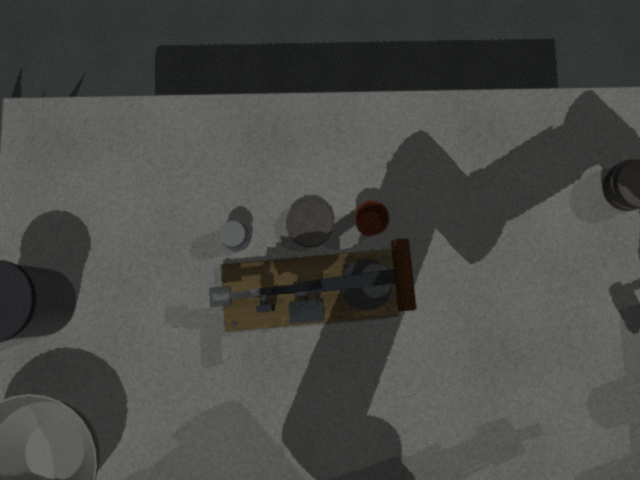

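View pics/scene0.png

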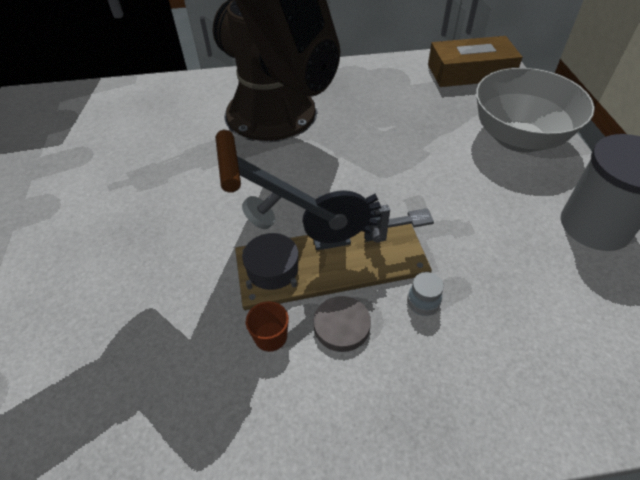

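Both views show the press with its pawl end towards world +y (top: tab about (220,297), handle about (403,275)) and its column on the robot's side. I'll fit the pose from these picks and check it on an overlay.

```bash
cat > h.py <<'E'
import numpy as np,cv2
from scipy.optimize import least_squares
def proj(s,P):
    T=np.linalg.inv(s["cam_to_world"]);c=np.atleast_2d(P)@T[:3,:3].T+T[:3,3];p=c@s["K"].T;return p[:,:2]/p[:,2:]
def world(pose,P):
    x,y,a=pose;c,s=np.cos(a),np.sin(a);P=np.atleast_2d(P);return P@np.array([[c,-s,0],[s,c,0],[0,0,1]]).T+[x,y,0]
def handle(q,y=0,r=.23):return [-.04+r*np.cos(.85-q),y,.13+r*np.sin(.85-q)]
def tab(p,dx=0,dy=0):
    v=np.array([-.08+dx,.035]);c,s=np.cos(p),np.sin(p);return [-.12+c*v[0]-s*v[1],dy,.06+s*v[0]+c*v[1]]
E
python3 - <<'E'
from h import *
import pickle
d=pickle.load(open("d.pkl","rb"))
B=lambda x,y:(lambda q:[x,y,.018])
H=lambda y:(lambda q:handle(q,y))
T=lambda q:tab(0)
obs=[("top",T,220,297),("top",B(-.21,.07),222,264),("top",B(-.21,-.07),226,332),("top",H(0),403.5,275),
("scene",T,421,217),("scene",B(-.21,.07),430,267),("scene",B(-.21,-.07),415,228),("scene",B(.15,.07),243,301),("scene",H(.055),231,183),("scene",H(-.055),225,137)]
f=lambda v:np.concatenate([proj(d[n],world(v[:3],g(v[3])))[0]-[a,b] for n,g,a,b in obs])
r=least_squares(f,[.4,.03,-1.57,.05],loss="soft_l1")
print(r.x,r.fun.reshape(-1,2).round(1))
np.save("pose.npy",r.x)
v=r.x
for n,(x0,y0,w,h) in {"top":(190,190,250,170),"scene":(190,110,260,210)}.items():
    k=3;im=(255*(d[n]["img"]/255.)**.6).astype(np.uint8)[y0:y0+h,x0:x0+w,::-1];im=cv2.resize(im,None,fx=k,fy=k,interpolation=2)
    def L(P):
        p=((proj(d[n],world(v[:3],P))-[x0,y0]+.5)*k).astype(int);cv2.polylines(im,[p],True,(0,255,0),1)
    L([[-.21,-.07,.018],[.15,-.07,.018],[.15,.07,.018],[-.21,.07,.018]])
    L([tab(0,-.02,-.018),tab(0,.02,-.018),tab(0,.02,.018),tab(0,-.02,.018)]); L([handle(v[3],-.055),handle(v[3],.055)]); L([handle(v[3]),[-.04,0,.13]])
    L([[.085+.051*np.cos(t),.051*np.sin(t),.063] for t in np.arange(0,6.28,.2)])
    cv2.imwrite(f"pics/o_{n}.png",cv2.resize(im,None,fx=min(1,600/im.shape[0]),fy=min(1,600/im.shape[0])))
print("tab",world(v[:3],tab(0)),"tabdown",world(v[:3],tab(.4)),"handle",world(v[:3],handle(v[3])),world(v[:3],handle(.85)))
E
```

```text
[ 0.51732642  0.05096776 -1.5047425   0.04504554] [[ -0.6  -0.6]
 [ -2.2  -0. ]
 [ -2.   -0. ]
 [ -1.8   0.9]
 [ -1.2  -0.7]
 [  1.5   2.7]
 [ -7.2 -11.7]
 [ -2.4   4.7]
 [ -0.5   1.1]
 [ -0.7  -2.5]]
tab [[0.50412526 0.2505316  0.095     ]] tabdown [[0.50364246 0.25783017 0.06108367]] handle [[ 0.52520904 -0.06819494  0.29578379]] [[ 0.52986752 -0.1386179   0.13      ]]
```

View pics/o_top.png

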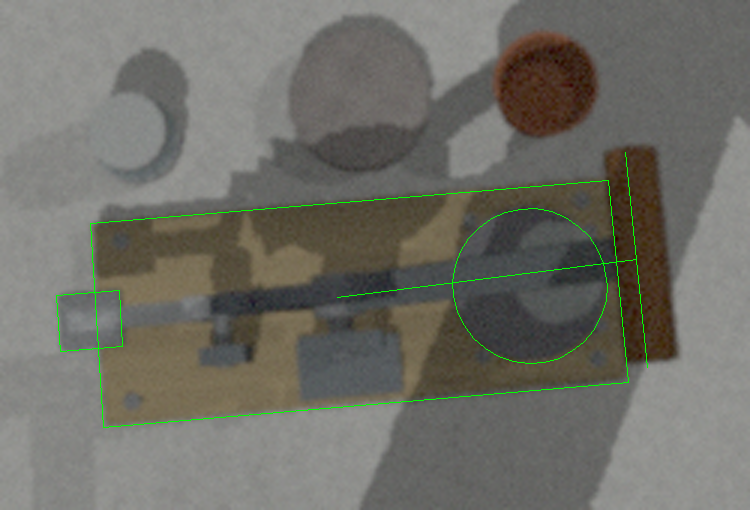

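View pics/o_scene.png

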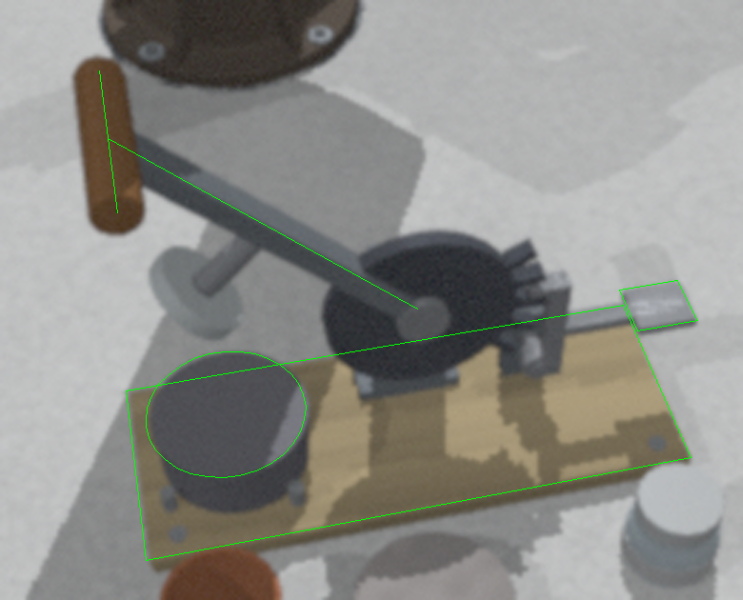

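The overlay fits well: the tab, mould and handle agree to about 1–2 px, and the one bad pick was the occluded back corner. I'll drop that pick, refit and work out the transit moves.

```bash
cat >> h.py <<'E'
def off(o,target,yaw):  # tool-frame offset mm and roll rad to reach world target
    from scipy.spatial.transform import Rotation as R
    M=R.from_euler("xyz",o["orientation"],degrees=True).as_matrix()
    return (M.T@(np.array(target)-o["tool_pos"])*1000).round(1), round(-np.radians((yaw-o["orientation"][2]+180)%360-180),3)
E
python3 - <<'E'
from h import *
import pickle
from plant import ctrl
d=pickle.load(open("d.pkl","rb"))
B=lambda x,y:(lambda q:[x,y,.018])
H=lambda y:(lambda q:handle(q,y))
T=lambda q:tab(0)
obs=[("top",T,220,297),("top",B(-.21,.07),221.7,264),("top",B(-.21,-.07),225,332),("top",H(0),403.5,274.5),
("scene",T,421,217),("scene",B(-.21,.07),430.5,269.5),("scene",B(.15,.07),242,305.5),("scene",H(.055),231,183),("scene",H(-.055),225,135)]
f=lambda v:np.concatenate([proj(d[n],world(v[:3],g(v[3])))[0]-[a,b] for n,g,a,b in obs])
r=least_squares(f,[.5,.05,-1.5,.05],loss="soft_l1");v=r.x;np.save("pose.npy",v)
print(v,r.fun.reshape(-1,2).round(1))
t=world(v[:3],tab(0))[0];yaw=np.degrees(v[2]);print("tab",t,"handle",world(v[:3],handle(v[3])),"yaw",yaw,"pressx dir",np.cos(v[2]),np.sin(v[2]))
o=ctrl.get_obs()
for P in([.285,-.612,.41],[.52,-.3,.41],[.50,.0,.41],[.50,.256,.41]):print(P,off(o,P,yaw))
E
```

```text
[ 0.51796626  0.05008087 -1.50083491  0.03757994] [[-0.1 -0.5]
 [-1.6  0.1]
 [-0.4  0. ]
 [-1.9  0.7]
 [-1.7 -0.7]
 [ 0.6  0.2]
 [-1.7  0.8]
 [-0.2  0.9]
 [-0.7 -0.7]]
tab [0.50398538 0.24959161 0.095     ] handle [[ 0.52622762 -0.06781105  0.29696935]] yaw -85.99150630277512 pressx dir 0.06990435484688771 -0.997553698390939
[0.285, -0.612, 0.41] (array([  -0. ,   -0.3, -173.3]), np.float64(-1.205))
[0.52, -0.3, 0.41] (array([-344.8,  183.4, -173.1]), np.float64(-1.205))
[0.5, 0.0, 0.41] (array([-453.2,  463.8, -172.7]), np.float64(-1.205))
[0.5, 0.256, 0.41] (array([-561.3,  695.9, -172.3]), np.float64(-1.205))
```

Request:
{"method": "jog_arm", "body": {
  "motion": [
    {"offset": [0, 0, -173], "roll": 0, "hand": 0},
    {"offset": [0, 0, -173], "roll": 0, "hand": 0},
    {"offset": [0, 0, -173], "roll": 0, "hand": 0},
    {"offset": [0, 0, -173], "roll": 0, "hand": 0},
    {"offset": [0, 0, -173], "roll": 0, "hand": 0},
    {"offset": [-345, 183, -173], "roll": -0.5, "hand": 0},
    {"offset": [-345, 183, -173], "roll": -0.5, "hand": 0},
    {"offset": [-345, 183, -173], "roll": -0.5, "hand": 0},
    {"offset": [-345, 183, -173], "roll": -0.5, "hand": 0},
    {"offset": [-345, 183, -173], "roll": -0.5, "hand": 0},
    {"offset": [-345, 183, -173], "roll": -0.5, "hand": 0},
    {"offset": [-345, 183, -173], "roll": -0.5, "hand": 0},
    {"offset": [-345, 183, -173], "roll": -0.5, "hand": 0},
    {"offset": [-345, 183, -173], "roll": -0.5, "hand": 0},
    {"offset": [-345, 183, -173], "roll": -0.5, "hand": 0},
    {"offset": [-453, 464, -173], "roll": -1.2, "hand": 0},
    {"offset": [-453, 464, -173], "roll": -1.2, "hand": 0},
    {"offset": [-453, 464, -173], "roll": -1.2, "hand": 0},
    {"offset": [-453, 464, -173], "roll": -1.2, "hand": 0},
    {"offset": [-453, 464, -173], "roll": -1.2, "hand": 0}
  ]
}}

```text
clock: 1.77
tool_pos: [0.5054, -0.0908, 0.4103]
orientation: [180.0, 0.0, -90.2]
force: [0.9, 0.7, -0.7]
opening: 0.0003
```

Run:
```python
from h import *
from plant import ctrl
o=ctrl.get_obs();print(o["clock"],o["tool_pos"],o["orientation"],o["force"])
for P in([.503,.256,.41],[.503,.256,.13]):print(P,off(o,P,-86))
```

```text
1.7667 [ 0.50536017 -0.09084659  0.41025384] [ 1.79974701e+02  3.16817779e-03 -9.02381485e+01] [ 0.90051537  0.69093371 -0.70199611]
[0.503, 0.256, 0.41] (array([-3.468e+02,  3.800e+00,  3.000e-01]), np.float64(-0.074))
[0.503, 0.256, 0.13] (array([-346.8,    3.7,  280.3]), np.float64(-0.074))
```

Request:
{"method": "jog_arm", "body": {
  "motion": [
    {"offset": [-345, 4, 0], "roll": -0.07, "hand": 0},
    {"offset": [-345, 4, 0], "roll": -0.07, "hand": 0},
    {"offset": [-345, 4, 0], "roll": -0.07, "hand": 0},
    {"offset": [-345, 4, 0], "roll": -0.07, "hand": 0},
    {"offset": [-345, 4, 0], "roll": -0.07, "hand": 0},
    {"offset": [-345, 4, 0], "roll": -0.07, "hand": 0},
    {"offset": [-345, 4, 0], "roll": -0.07, "hand": 0},
    {"offset": [-345, 4, 0], "roll": -0.07, "hand": 0},
    {"offset": [-345, 4, 0], "roll": -0.07, "hand": 0},
    {"offset": [-345, 4, 0], "roll": -0.07, "hand": 0},
    {"offset": [-345, 4, 260], "roll": -0.07, "hand": 0},
    {"offset": [-345, 4, 260], "roll": -0.07, "hand": 0},
    {"offset": [-345, 4, 260], "roll": -0.07, "hand": 0},
    {"offset": [-345, 4, 260], "roll": -0.07, "hand": 0},
    {"offset": [-345, 4, 260], "roll": -0.07, "hand": 0},
    {"offset": [-345, 4, 260], "roll": -0.07, "hand": 0},
    {"offset": [-345, 4, 260], "roll": -0.07, "hand": 0},
    {"offset": [-345, 4, 260], "roll": -0.07, "hand": 0},
    {"offset": [-345, 4, 260], "roll": -0.07, "hand": 0}
  ]
}}

```text
clock: 3.35
tool_pos: [0.5065, 0.2525, 0.152]
orientation: [-179.9, -0.0, -86.6]
force: [1.0, 0.9, -0.1]
opening: 0.0
```

Run:
```python
from h import *
from plant import ctrl,cams
o=ctrl.get_obs();print(o["clock"],o["tool_pos"],o["orientation"],o["force"])
for P in([.503,.256,.106],[.503,.263,.072]):print(P,off(o,P,-86))
s=cams.snapshot("scene");im=(255*(s["img"]/255.)**.6).astype(np.uint8)[90:290,300:500,::-1];cv2.imwrite("pics/s1.png",cv2.resize(im,None,fx=3,fy=3))
```

```text
3.35 [0.50647022 0.25249378 0.15197945] [-1.79945699e+02 -2.01946421e-02 -8.65521369e+01] [ 0.97815306  0.90988445 -0.09096804]
[0.503, 0.256, 0.106] (array([-3.7,  3.3, 46. ]), np.float64(-0.01))
[0.503, 0.263, 0.072] (array([-10.7,   2.9,  80. ]), np.float64(-0.01))
```

View pics/s1.png

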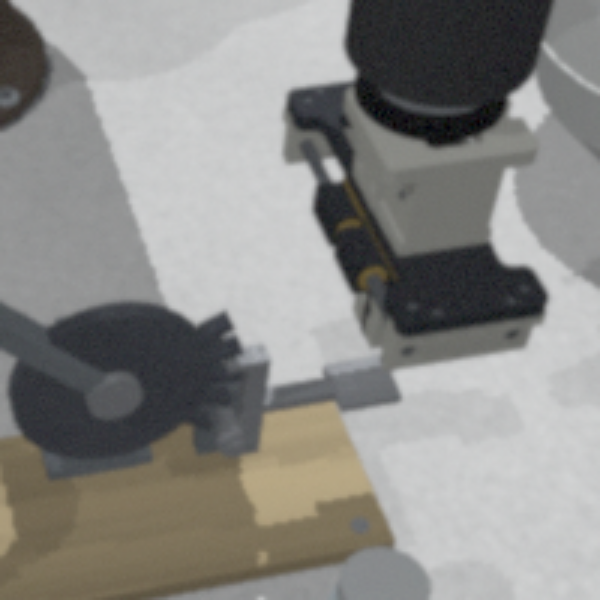

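The gripper body, with its long side along world x, hides the fingertips. The tab is at crop (362,385) and unobstructed, and the body is clear of the wheel. Next I'll lower onto the tab slowly.

Request:
{"method": "jog_arm", "body": {
  "motion": [
    {"offset": [-4, 3, 20], "roll": -0.01, "hand": 0},
    {"offset": [-4, 3, 38], "roll": -0.01, "hand": 0},
    {"offset": [-4, 3, 44], "roll": -0.01, "hand": 0},
    {"offset": [-5, 3, 49], "roll": -0.01, "hand": 0},
    {"offset": [-6, 3, 53], "roll": -0.01, "hand": 0},
    {"offset": [-7, 3, 57], "roll": -0.01, "hand": 0},
    {"offset": [-8, 3, 61], "roll": -0.01, "hand": 0},
    {"offset": [-9, 3, 65], "roll": -0.01, "hand": 0},
    {"offset": [-9, 3, 65], "roll": -0.01, "hand": 0}
  ]
}}

```text
clock: 4.15
tool_pos: [0.5027, 0.2623, 0.0856]
orientation: [-179.9, 0.1, -86.0]
force: [1.4, 4.0, 1.8]
opening: 0.0002
```

Request:
{"method": "jog_arm", "body": {
  "motion": [
    {"offset": [-1, 0, 3], "roll": 0, "hand": 0},
    {"offset": [-1, 0, 6], "roll": 0, "hand": 0},
    {"offset": [-2, 0, 9], "roll": 0, "hand": 0},
    {"offset": [-2, 0, 11], "roll": 0, "hand": 0},
    {"offset": [-2, 0, 11], "roll": 0, "hand": 0}
  ]
}}

```text
clock: 4.57
tool_pos: [0.502, 0.2633, 0.0741]
orientation: [-180.0, -0.0, -86.0]
force: [1.7, 2.2, 0.8]
opening: 0.0003
```

Request:
{"method": "jog_arm", "body": {
  "motion": [
    {"offset": [0, 0, 2], "roll": 0, "hand": 0},
    {"offset": [0, 0, 3], "roll": 0, "hand": 0},
    {"offset": [0, 0, 4], "roll": 0, "hand": 0},
    {"offset": [0, 0, 4], "roll": 0, "hand": 0}
  ]
}}

```text
clock: 4.9
tool_pos: [0.5024, 0.2634, 0.0725]
orientation: [-179.9, 0.0, -85.9]
force: [-3.9, 0.6, 19.4]
opening: 0.0005
```

Run:
```python
from h import *
from plant import ctrl,cams
o=ctrl.get_obs();print(o["tool_pos"],o["force"])
s=cams.snapshot("scene");im=(255*(s["img"]/255.)**.6).astype(np.uint8)[90:290,300:500,::-1];cv2.imwrite("pics/s2.png",cv2.resize(im,None,fx=3,fy=3))
```

```text
[0.50237728 0.2634155  0.07245869] [-3.8980876   0.62899015 19.39459014]
```

View pics/s2.png

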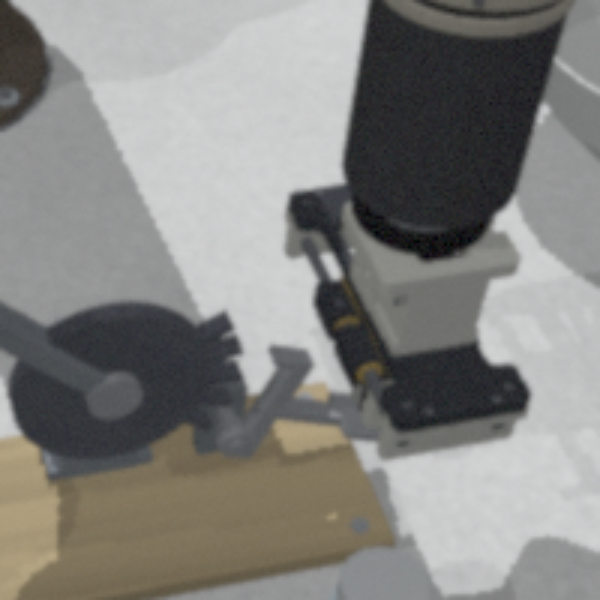

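The pawl is swung off the teeth and the tab is on its stop: the force jumped to 19 N. Now I'll lift off and plan the handle push.

Request:
{"method": "jog_arm", "body": {
  "motion": [
    {"offset": [0, 0, -10], "roll": 0, "hand": 0},
    {"offset": [0, 0, -50], "roll": 0, "hand": 0},
    {"offset": [0, 0, -335], "roll": 0, "hand": 0},
    {"offset": [0, 0, -335], "roll": 0, "hand": 0},
    {"offset": [0, 0, -335], "roll": 0, "hand": 0},
    {"offset": [0, 0, -335], "roll": 0, "hand": 0},
    {"offset": [0, 0, -335], "roll": 0, "hand": 0},
    {"offset": [0, 0, -335], "roll": 0, "hand": 0},
    {"offset": [0, 0, -335], "roll": 0, "hand": 0},
    {"offset": [0, 0, -335], "roll": 0, "hand": 0},
    {"offset": [0, 0, -335], "roll": 0, "hand": 0},
    {"offset": [0, 0, -335], "roll": 0, "hand": 0}
  ]
}}

```text
clock: 5.95
tool_pos: [0.501, 0.2626, 0.4045]
orientation: [179.9, -0.1, -86.0]
force: [0.1, 0.0, -0.0]
opening: 0.0004
```

Run:
```python
from h import *
from plant import ctrl,cams
v=np.load("pose.npy");o=ctrl.get_obs();print(o["clock"],o["tool_pos"],o["orientation"],o["force"])
print(off(o,world(v[:3],handle(v[3]))[0]+[0,0,.06],-86))
for q in np.linspace(v[3],.85,12):print(round(q,2),off(o,world(v[:3],handle(q))[0]+[0,0,.025],-86))
s=cams.snapshot("scene");im=(255*(s["img"]/255.)**.6).astype(np.uint8)[90:290,200:460,::-1];cv2.imwrite("pics/s3.png",cv2.resize(im,None,fx=3,fy=3))
```

```text
5.95 [0.50100614 0.26263014 0.40446037] [ 1.79857879e+02 -6.05328829e-02 -8.60120054e+01] [ 0.14845175  0.03656703 -0.00214697]
(array([331.3,  -2.3,  47.8]), np.float64(-0.0))
0.04 (array([331.3,  -2.4,  82.8]), np.float64(-0.0))
0.11 (array([343.2,  -2.4,  95. ]), np.float64(-0.0))
0.19 (array([354.1,  -2.5, 108. ]), np.float64(-0.0))
0.26 (array([364.1,  -2.5, 121.7]), np.float64(-0.0))
0.33 (array([373. ,  -2.5, 136.2]), np.float64(-0.0))
0.41 (array([380.8,  -2.6, 151.2]), np.float64(-0.0))
0.48 (array([387.5,  -2.6, 166.8]), np.float64(-0.0))
0.55 (array([393.1,  -2.7, 182.9]), np.float64(-0.0))
0.63 (array([397.4,  -2.7, 199.3]), np.float64(-0.0))
0.7 (array([400.5,  -2.7, 216. ]), np.float64(-0.0))
0.78 (array([402.3,  -2.8, 232.9]), np.float64(-0.0))
0.85 (array([403. ,  -2.8, 249.9]), np.float64(-0.0))
```

View pics/s3.png

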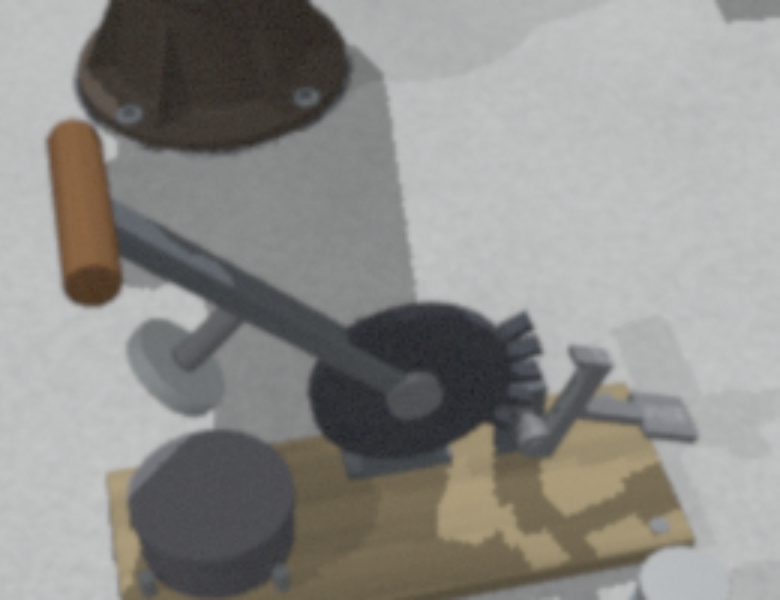

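The pawl nose at crop (590,358) stays well clear of the teeth, and the tab is down at (668,415). Next I move above the handle and start pressing.

Request:
{"method": "jog_arm", "body": {
  "motion": [
    {"offset": [332, -2, 20], "roll": 0, "hand": 0},
    {"offset": [332, -2, 20], "roll": 0, "hand": 0},
    {"offset": [332, -2, 20], "roll": 0, "hand": 0},
    {"offset": [332, -2, 20], "roll": 0, "hand": 0},
    {"offset": [332, -2, 20], "roll": 0, "hand": 0},
    {"offset": [332, -2, 20], "roll": 0, "hand": 0},
    {"offset": [332, -2, 20], "roll": 0, "hand": 0},
    {"offset": [332, -2, 20], "roll": 0, "hand": 0},
    {"offset": [332, -2, 20], "roll": 0, "hand": 0},
    {"offset": [332, -2, 20], "roll": 0, "hand": 0},
    {"offset": [332, -2, 60], "roll": 0, "hand": 0},
    {"offset": [332, -2, 72], "roll": 0, "hand": 0},
    {"offset": [334, -2, 80], "roll": 0, "hand": 0},
    {"offset": [336, -2, 86], "roll": 0, "hand": 0},
    {"offset": [340, -2, 91], "roll": 0, "hand": 0},
    {"offset": [344, -2, 96], "roll": 0, "hand": 0},
    {"offset": [350, -2, 102], "roll": 0, "hand": 0},
    {"offset": [354, -2, 108], "roll": 0, "hand": 0},
    {"offset": [354, -2, 108], "roll": 0, "hand": 0}
  ]
}}

```text
clock: 7.58
tool_pos: [0.5291, -0.0913, 0.2976]
orientation: [-179.9, -0.1, -86.0]
force: [1.3, -0.2, 1.3]
opening: 0.0007
```

Request:
{"method": "jog_arm", "body": {
  "motion": [
    {"offset": [5, 0, 7], "roll": 0, "hand": 0},
    {"offset": [10, 0, 14], "roll": 0, "hand": 0},
    {"offset": [15, 0, 21], "roll": 0, "hand": 0},
    {"offset": [19, 0, 28], "roll": 0, "hand": 0},
    {"offset": [23, 0, 36], "roll": 0, "hand": 0},
    {"offset": [27, 0, 43], "roll": 0, "hand": 0},
    {"offset": [30, 0, 51], "roll": 0, "hand": 0},
    {"offset": [34, 0, 59], "roll": 0, "hand": 0},
    {"offset": [36, 0, 67], "roll": 0, "hand": 0},
    {"offset": [39, 0, 75], "roll": 0, "hand": 0},
    {"offset": [41, 0, 83], "roll": 0, "hand": 0},
    {"offset": [43, 0, 91], "roll": 0, "hand": 0},
    {"offset": [45, 0, 99], "roll": 0, "hand": 0},
    {"offset": [46, 0, 107], "roll": 0, "hand": 0},
    {"offset": [47, 0, 115], "roll": 0, "hand": 0},
    {"offset": [48, 0, 122], "roll": 0, "hand": 0},
    {"offset": [48, 0, 128], "roll": 0, "hand": 0},
    {"offset": [48, 0, 128], "roll": 0, "hand": 0}
  ]
}}

```text
clock: 9.08
tool_pos: [0.531, -0.1372, 0.1677]
orientation: [179.8, 0.1, -86.0]
force: [0.2, -0.2, -0.7]
opening: 0.0007
```

Request:
{"method": "jog_arm", "body": {
  "motion": [
    {"offset": [0, 0, 3], "roll": 0, "hand": 0},
    {"offset": [0, 0, 6], "roll": 0, "hand": 0},
    {"offset": [0, 0, 9], "roll": 0, "hand": 0},
    {"offset": [0, 0, 11], "roll": 0, "hand": 0},
    {"offset": [0, 0, 11], "roll": 0, "hand": 0}
  ]
}}

```text
clock: 9.5
tool_pos: [0.5317, -0.1375, 0.1581]
orientation: [180.0, 0.0, -86.0]
force: [-0.3, 0.7, 0.3]
opening: 0.0002
```

Run:
```python
from h import *
from plant import ctrl,cams
o=ctrl.get_obs();print(o["tool_pos"],o["force"])
s=cams.snapshot("scene");im=(255*(s["img"]/255.)**.6).astype(np.uint8)[100:340,180:460,::-1];cv2.imwrite("pics/s4.png",cv2.resize(im,None,fx=2.5,fy=2.5))
```

```text
[ 0.53170658 -0.13748046  0.15808155] [-0.32036896  0.73010916  0.25695005]
```

View pics/s4.png

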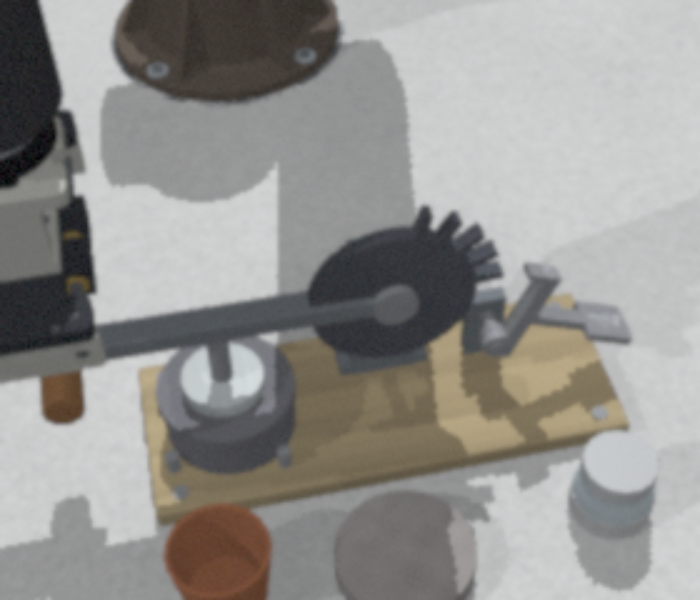

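The arm is nearly level and the pad is just above or on the lid. I'll press on until the stop shows in the force.

Request:
{"method": "jog_arm", "body": {
  "motion": [
    {"offset": [0, 0, 2], "roll": 0, "hand": 0},
    {"offset": [0, 0, 4], "roll": 0, "hand": 0},
    {"offset": [0, 0, 5], "roll": 0, "hand": 0},
    {"offset": [0, 0, 5], "roll": 0, "hand": 0}
  ]
}}

```text
clock: 9.88
tool_pos: [0.5323, -0.1376, 0.155]
orientation: [-179.9, -0.0, -86.0]
force: [-4.6, 2.1, 12.2]
opening: 0.0006
```

The height of 0.155 m is exactly the expected stop, with the force rising. One small firm press, then I retract.

Request:
{"method": "jog_arm", "body": {
  "motion": [
    {"offset": [0, 0, 1], "roll": 0, "hand": 0},
    {"offset": [0, 0, 1], "roll": 0, "hand": 0}
  ]
}}

```text
clock: 10.05
tool_pos: [0.5323, -0.1376, 0.1548]
orientation: [-179.9, -0.0, -85.9]
force: [-7.1, 3.2, 19.8]
opening: 0.0007
```

Request:
{"method": "jog_arm", "body": {
  "motion": [
    {"offset": [0, 0, -10], "roll": 0, "hand": 0},
    {"offset": [0, 0, -40], "roll": 0, "hand": 0},
    {"offset": [0, 0, -200], "roll": 0, "hand": 0},
    {"offset": [0, 0, -200], "roll": 0, "hand": 0},
    {"offset": [0, 0, -200], "roll": 0, "hand": 0},
    {"offset": [0, 0, -200], "roll": 0, "hand": 0},
    {"offset": [0, 0, -200], "roll": 0, "hand": 0},
    {"offset": [150, 0, -200], "roll": 0, "hand": 0},
    {"offset": [150, 0, -200], "roll": 0, "hand": 0},
    {"offset": [150, 0, -200], "roll": 0, "hand": 0},
    {"offset": [150, 0, -200], "roll": 0, "hand": 0},
    {"offset": [150, 0, -200], "roll": 0, "hand": 0},
    {"offset": [150, 0, -200], "roll": 0, "hand": 0}
  ]
}}

```text
clock: 11.13
tool_pos: [0.5423, -0.2884, 0.3515]
orientation: [179.9, 0.0, -86.1]
force: [-0.1, 1.9, 0.2]
opening: 0.0006
```

Run:
```python
from h import *
from plant import ctrl,cams
v=np.load("pose.npy");o=ctrl.get_obs();print(o["clock"],o["tool_pos"],o["force"])
s=cams.snapshot("scene");im=(255*(s["img"]/255.)**.6).astype(np.uint8)[100:340,180:460,::-1];im=cv2.resize(im,None,fx=2.5,fy=2.5)
for q,c in((.85,(0,255,0)),(.80,(0,0,255))):
    cv2.polylines(im,[((proj(s,world(v[:3],[handle(q,-.055),handle(q,.055)]))-[180,100]+.5)*2.5).astype(int)],False,c,1)
cv2.imwrite("pics/s5.png",im)
```

```text
11.1333 [ 0.5422874  -0.28839311  0.35148029] [-0.14270679  1.87049262  0.23897183]
```

View pics/s5.png

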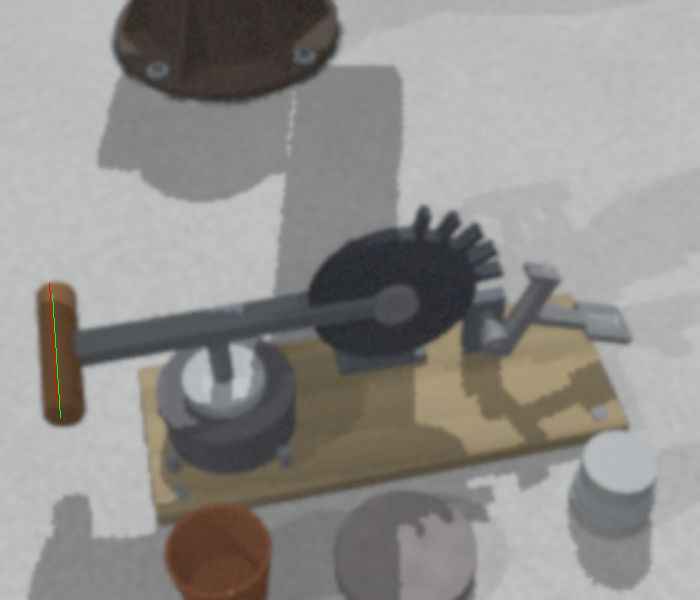

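The pad sits on the lid at crop (222,380), the arm is level and the handle lies on the prediction. The pawl at (540,270) is clear of the teeth and the hand is out of the way.

```bash
python3 -c "
from plant import order
print(order.close_job())"
```

```text
the job is handed in; nothing more can be done
None
```

The press is closed on the mould, and I handed the job in at about 11 s of the 48 s allowed. With the fingers closed, I pressed the thumb tab down to its stop. I then lifted off and pushed the handle down along its arc until the pad met the lid.

- **Pawl:** the force rose to 19 N at the tab's stop. The last picture shows the pawl still clear of the teeth.
- **Arm:** the fingertips stopped at the height expected for a level arm, and the force rose to about 20 N there. In the picture the pad is on the lid. The predicted handle positions for level and 0.05 rad higher nearly coincide in that view, so the overlay doesn't confirm the last few hundredths of a radian. The stop height and force do.
- **Surroundings:** the mould, pot, disc and jar look unmoved by eye; I did not measure them. The hand ended about 15 cm beyond the handle and 20 cm above it. The force reading was about 2 N sideways just after that move, still settling, with nothing in contact.

The force reading stayed near zero while the arm was being pushed down, below the 2 to 6 N the task gave. The pictures showed the arm moving as intended.

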